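Walk the cast billet square to the fence

TASK

Walk the heavy cast billet round with fingertip pushes at its corners until its bright ground face (the far one, opposite the two round bright spots on its top) lies flush along the front of the steel fence, with no part of that face past the fence's ends. Turn it square before it touches: a corner must not run into the fence first. Only push it along the bench, never lift or tip it, and leave the loose pieces beside it where they stand.

Things in the scene. Friction and masses are not known exactly. Their poses are not given: they have to be found in the camera images.
- fence: Fixed steel guide fence beyond the billet: bright upright bar 260 mm long, 14 thick, 40 high; low dark bolted foot behind it to 56 mm behind the front face. Origin: bottom centre of the front face (towards the robot), at bench level. x: level, square to that face, away from the robot into the bar; y: along the fence to the left; z up. Up to 0.2 rad askew.
- billet: Loose dull grey cast aluminium billet, 96 (x) by 124 (y) by 30 mm high, lying on a pad (56 by 68 by 3 mm) under its middle; about 0.95 kg; 4 to 12 N slide it; it stops when the push stops. Origin: centre of underside. Its +x face is bright ground metal. Starts clear of the fence, turned 0.4 to 0.85 rad anticlockwise from square, +y end lagging. Pushed near one end of its -x face it turns and advances.
- ground_face (a point): Centre of the billet's bright ground face (124 by 30 mm), 48 mm from the billet's origin along its x and 15 mm above its underside; axes as the billet. It starts on the side away from the robot; the two round bright spots on the billet's top lie near the opposite long face.
- green_mount: Loose green round specimen mount, 30 mm across, 21 mm high, on the right of the work; origin at the centre of its underside. Not to be disturbed.
- round_block: Loose round steel hardness test block, 50 mm across, 12 mm high, on the left of the work; origin at the centre of its underside. Not to be disturbed.
- vee_block: Loose steel V-block, 46 x 50 x 40 mm high, further left; origin at the centre of its underside. Not to be disturbed.

How it is judged:
On the way, in this order (a step that is already met when the one before it is completed fails the run):
1. the billet has been turned to within 0.12 rad of square to the fence (angle between the x axis of billet and the x axis of fence, either way round below 0.12 rad), for 0.1 s.
2. the ground face is flush against the fence (x of ground_face in the frame of fence above -0.004 m and angle between the x axis of billet and the x axis of fence, either way round below 0.035 rad), for 0.2 s.
At the end, for the whole second after the job is handed in: The middle of the ground face is within 4 mm of the fence's front face, the billet is within 0.035 rad (2 degrees) of square to it and within 70 mm of the fence's middle along it, flat on the bench and at rest (all of step 2 and x of ground_face in the frame of fence below 0.004 m and y of ground_face in the frame of fence between -0.07 and 0.07 m and height (world z) of billet below 0.004 m and linear speed of billet below 0.01 m/s); the robot touches nothing.
It fails at once if the billet ran into the fence cornerwise (more than 0.12 rad out of square) (contact force between billet and fence above 1 N and angle between the x axis of billet and the x axis of fence, either way round above 0.12 rad).
It fails at once if the billet was lifted or tipped (height (world z) of billet above 0.008 m or angle between billet's own z axis and vertical above 0.1 rad).
It fails at once if a loose piece beside the work was disturbed (distance of any of green_mount, round_block, vee_block from where it was at the start of the episode above 0.012 m).
It also fails if it takes over 67 s, if anything falls off the work surface, if the arm or the gripper's body presses on something with over 40 N, if the wrist force passes 120 N, or if a joint passes its speed limit or range.

ROBOT

A 7-joint arm with a two-finger parallel gripper is mounted at the origin on a cart in front of the work surface, level with it; the furniture and walls round the work are solid. World frame = base frame: x ahead of the robot, y to its left, z up, the work surface at z = 0. Lengths are in m, angles in rad, forces in N, time in s.
With the tool pointing down it reaches from about 0.425 to 0.925 m from the base axis. Payload 6.8 kg.
Tool frame: the origin (TCP) lies at the very end of the fingers, on their centre line; the grasp point (between the pads) lies 19 mm behind it (bot.grasp_offset is the distance from the TCP to the grasp point, in m); z points along the fingers, y is the direction in which the jaws open and shut (so a half turn about z gives the same grasp; the last joint's range is limited). The gripper opens to 85 mm and grips with 20 to 120 N. Pads are 22 mm wide; open, the fingers measure 114 mm over their backs; the gripper's body (76 mm by 85 mm) begins 54 mm behind the grasp point. The pads swing forward as they close: fully open they stand 13 mm farther back than shut.
Start: joints at [1.068, 0.477, 0.022, 1.555, -0.011, 1.109, -0.083], TCP at [0.26, -0.623, 0.231] pointing down, gripper open.
Joint ranges: [-2.96, 2.96], [-0.34, 2.1], [-1.41, 1.46], [0.24, 2.44], [-1.37, 4.51], [0.17, 1.92], [-2.96, 2.96]. Speed limits (rad/s): [2.39, 2.39, 3.14, 3.14, 3.14, 3.14, 3.14].

INTERFACE

Orientations are given as a unit quaternion [w, x, y, z].
In Python, from station import monitor, cams, bot, finder gives the robot as it stands.
- The arm moves only by the tool jog_arm, never from a script. Its argument "plan" is a list of rows, each an object of numbers: "x", "y", "z": the shift along the tool's x, y, z as a fraction of full scale; "wx", "wy", "wz": the turn, a rotation vector about the tool's x, y, z as a fraction of full scale. A call has 1 to 12 rows; each row is the pose to reach, as a shift and turn from the pose measured when the call began, along the tool's axes at that moment, turning the shorter way round; what a row does not reach only later rows make up. Full scale, the value 1, is 20 cm for a shift and 180 degrees for a turn. A row lasts 1/12 s, in which the tool goes at most 41.7 mm and 7.16 degrees, less where a joint would pass 70% of its speed; a pose out of reach is approached as far as the arm can. A call with a number of a shift or a turn outside -1 to 1 is refused whole. A call with a gripper value outside its range is refused whole. "hand" is the opening, from -1 (shut) to 1 (fully open), set as the call begins (left out, the last holds). The fingers move at their own pace and stop on an object; "grip_force" is the grip in N (left out, the last holds). Time passes only in rows, so rows that repeat a pose let the fingers close. It gives the time, the measured TCP pose, the force and the opening at its end, in the units of the state.
- monitor.get_obs(): the state, without advancing time (a new reading comes with each control period).
- cams.read_camera(name): name is "scene" or "top"; returns the picture (480x640x3 uint8, red, green, blue); there is no depth.
- cams.get_calibration(name): a dict with "fx", "fy", "cx", "cy" (pixels), "distortion" ([k1, k2, p1, p2, k3] as OpenCV has them; the pictures are not rectified), "extrinsics" (4x4, takes a point from world to camera coordinates). Camera axes: x right, y down, z forward; pixel columns grow to the right and rows downward; lengths in m; the calibration is good to about 2 mm. A picture is of the moment at which its call begins. get_calibration takes no time and is no camera call.
- bot.hand_in(): hands the job in, once; it reports no verdict.
Trained networks look in the newest picture that a camera, given by its name, has taken for a name from the list of things; names that differ only in an ending like _2 or _b are one class to them, and where a whole thing is asked for, a point or a joint stands for the part that bears it (a point fixed in the world has none). Each returns a list of dicts, best first, with "confidence" (0 to 1); they miss things now and then, are a little off and sometimes report something else, mostly with a low value. They report only what shows in the picture. A call takes as long as a camera call.
- finder.find_in(camera, target): "bbox" ([left, top, width, height] in pixels, round what is visible of it).
- finder.place_of(camera, target): "location" ([column, row] in pixels: a listed point, or the origin of a listed thing).
The state is a dict: "t": time; "q": joint angles; "joint_vel": joint speeds; "joint_torque": joint torques, N m; "eef_pos": TCP position; "tool_rot": TCP orientation; "contact_force": force on the tool from outside, world axes, zero at the start; "torque": the same for the moment, N m; "gripper_width": opening from 0.0 (shut) to 1.0 (fully open).
Only numpy, scipy, OpenCV 4.12 (cv2) and the standard library are available. Lean on these libraries where they do the work, as an engineer would, in place of code of your own. Each camera call takes 0.05 s, during which the arm holds its last target. There are 200 camera calls.

## Working session

There is one attempt and no reset: what is moved stays moved. The work goes in short steps, Python scripts to look and compute and a tool call to move; the robot and the scene stay as the last step left them, time stands still between calls to the robot, and variables do not carry over. Pictures are saved under pics/ and viewed, about 8 in all and at most 12, crops included, and the job is handed in when it is done.

Besides the shell and the picture viewer there is one more tool, called after "Emit:" in YAML: its name, and indented under it one key for each argument. jog_arm: Moves the arm, as the interface text tells. Shift numbers are shares of 20 cm and turn numbers shares of 180 degrees, none past 1 either way. Its arguments: {"type":"object","properties":{"plan":{"type":"array","items":{"type":"object","properties":{"x":{"type":"number","minimum":-1,"maximum":1},"y":{"type":"number","minimum":-1,"maximum":1},"z":{"type":"number","minimum":-1,"maximum":1},"wx":{"type":"number","minimum":-1,"maximum":1},"wy":{"type":"number","minimum":-1,"maximum":1},"wz":{"type":"number","minimum":-1,"maximum":1}}}},"hand":{"type":"number"},"grip_force":{"type":"number"}},"required":["plan"]}

```bash
mkdir -p pics; ls; cat > h.py <<'E'
import numpy as np, cv2
from station import monitor, cams, bot, finder
def cal(n):
    c=cams.get_calibration(n); K=np.array([[c['fx'],0,c['cx']],[0,c['fy'],c['cy']],[0,0,1.]])
    return K,np.array(c['distortion'],float),np.array(c['extrinsics'],float)
def toworld(n,px,z):
    K,d,E=cal(n); u=cv2.undistortPoints(np.array(px,float).reshape(-1,1,2),K,d).reshape(-1,2)
    R,t=E[:3,:3],E[:3,3]; c=-R.T@t; out=[]
    for a in u:
        r=R.T@np.array([a[0],a[1],1]); out.append(c+r*(z-c[2])/r[2])
    return np.array(out)
def topix(n,P):
    K,d,E=cal(n); return cv2.projectPoints(np.array(P,float).reshape(-1,1,3),cv2.Rodrigues(E[:3,:3])[0],E[:3,3],K,d)[0].reshape(-1,2)
def snap(n,f):
    im=cams.read_camera(n); cv2.imwrite('pics/'+f,im[:,:,::-1]); return im
E
python3 - <<'E'
from h import *
np.set_printoptions(precision=4,suppress=True)
print(monitor.get_obs())
for n in ['top','scene']:
    snap(n,n+'0.png'); print(n,-cal(n)[2][:3,:3].T@cal(n)[2][:3,3])
    for t,z in [('fence',0),('billet',.0),('ground_face',.015),('green_mount',0),('round_block',0),('vee_block',0)]:
        r=finder.place_of(n,t)[:2]
        for q in r: print(t,q['confidence'],q['location'],toworld(n,q['location'],z)[0])
E
```

```text
pics
{'t': 0.0, 'q': array([ 1.0679,  0.4778,  0.0224,  1.5564, -0.0115,  1.1093, -0.0831]), 'joint_vel': array([-0.0023, -0.0001, -0.    ,  0.0006, -0.0014,  0.0016, -0.001 ]), 'joint_torque': array([ -0.0006, -59.6462,   1.6079, -28.12  ,   0.0125,   0.0093,
        -0.    ]), 'eef_pos': array([ 0.2594, -0.6225,  0.2303]), 'tool_rot': array([-0.0009,  0.9806,  0.1961, -0.0002]), 'contact_force': array([-0.1696,  0.3019,  0.6207]), 'torque': array([-0.0266,  0.0125, -0.0341]), 'gripper_width': 1.0022479580606365}
top [ 0.5151 -0.1311  1.1096]
fence 0.55 [328.1, 244.7] [ 0.6028 -0.1461  0.    ]
billet 0.93 [339.9, 267.9] [ 0.554  -0.1698  0.    ]
ground_face 0.56 [330.9, 245.7] [ 0.5995 -0.1516  0.015 ]
green_mount 0.67 [451.3, 279.6] [ 0.5261 -0.401   0.    ]
round_block 0.57 [238.0, 290.8] [0.5094 0.0429 0.    ]
vee_block 0.58 [198.3, 307.2] [0.4763 0.1261 0.    ]
scene [-0.0264 -0.5552  0.3814]
fence 0.98 [379.8, 261.3] [ 0.6976 -0.1897  0.    ]
billet 0.85 [335.1, 284.5] [ 0.5629 -0.172   0.    ]
ground_face 0.8 [333.9, 265.0] [ 0.602  -0.1425  0.015 ]
green_mount 0.73 [453.3, 339.2] [ 0.5288 -0.403   0.    ]
round_block 0.79 [230.8, 259.4] [0.5241 0.0531 0.    ]
vee_block 0.57 [189.5, 259.2] [0.4753 0.1188 0.    ]
```

```bash
python3 - <<'E'
import cv2
a=cv2.imread('pics/top0.png')[170:340,170:490]
cv2.imwrite('pics/c0.png',cv2.resize(a,None,fx=2.5,fy=2.5,interpolation=cv2.INTER_CUBIC))
E
```

```text
(no output)
```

View pics/c0.png

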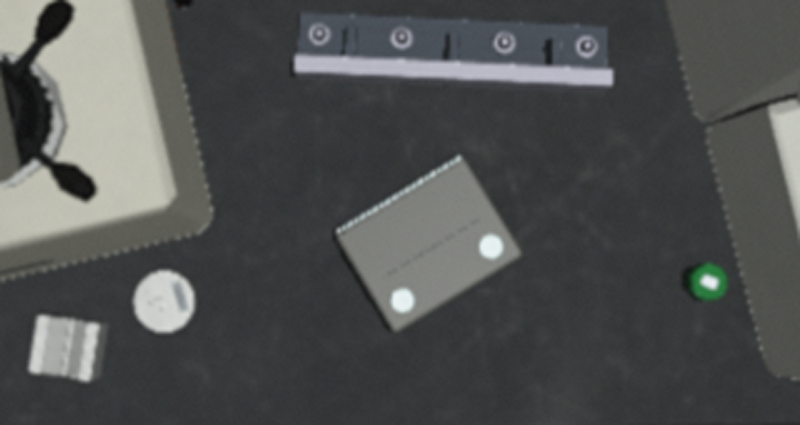

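View pics/scene0.png

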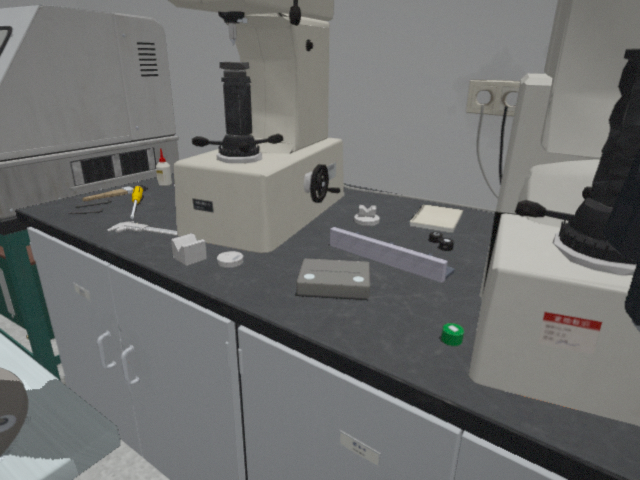

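```bash
cat >> h.py <<'E'
def fence():
    # front-bottom edge (z=0)
    p=toworld('top',np.array([[295,73],[612,86]])/2.5+170,0.0)
    L=p[0];R=p[1];c=(L+R)/2; yv=(L-R)/np.linalg.norm(L-R); return c,np.arctan2(-yv[0],yv[1]),np.linalg.norm(L-R)
def billet(im,save=None):
    # top-face corners by grey mask -> minAreaRect on world plane
    g=im.astype(int); mx=g.max(2);
    return None
E
python3 - <<'E'
from h import *
np.set_printoptions(precision=4,suppress=True)
print(fence())
p=toworld('top',np.array([[295,55],[612,69]])/2.5+170,0.04);print(p)
q=toworld('top',np.array([[336,232],[461,156],[521,255],[395,331]])/2.5+170,0.033);print(q, np.linalg.norm(np.roll(q,-1,0)-q,axis=1),q.mean(0))
d=q[0]-q[1];print('yaw',np.arctan2(-d[0],d[1]))
im=cv2.imread('pics/top0.png')
for c in [(430,300),(430,250),(440,200),(360,250),(600,200),(395,328)]:
    print(im[int(c[1]/2.5+170),int(c[0]/2.5+170)])
E
```

```text
(array([ 0.6927, -0.1965,  0.    ]), np.float64(-0.0571807173477424), np.float64(0.2673239834220982))
[[ 0.7085 -0.0657  0.04  ]
 [ 0.6929 -0.3233  0.04  ]]
[[ 0.5642 -0.0971  0.033 ]
 [ 0.6245 -0.1994  0.033 ]
 [ 0.5434 -0.2462  0.033 ]
 [ 0.484  -0.1435  0.033 ]] [0.1188 0.0935 0.1186 0.0927] [ 0.554  -0.1716  0.033 ]
yaw 0.5320189777145652
[130 133 133]
[123 127 126]
[126 131 128]
[123 127 125]
[57 55 53]
[110 114 113]
```

```bash
cat >> h.py <<'E'
from scipy.spatial.transform import Rotation as Rn
def st():
    o=monitor.get_obs(); w,x,y,z=o['tool_rot']; R=Rn.from_quat([x,y,z,w]); m=R.as_matrix()
    return o['t'],o['eef_pos'],np.arctan2(m[1,0],m[0,0]),R
def go(x,y,z,yaw):
    t,p,ya,R=st(); T=Rn.from_matrix(np.array([[np.cos(yaw),np.sin(yaw),0],[np.sin(yaw),-np.cos(yaw),0],[0,0,-1]]))
    print('t %.2f'%t,'pos',p.round(4),'yaw %.3f'%ya,'shift',(R.inv().apply(np.array([x,y,z])-p)/.2).round(3),'turn',((R.inv()*T).as_rotvec()/np.pi).round(4))
E
python3 - <<'E'
from h import *
go(.40,-.35,.231,.53); go(.4755,-.204,.10,.53)
print(toworld('top',np.array([[775,375],[710,130]])/2.5+170,0.0))
E
```

```text
t 0.70 pos [ 0.2596 -0.6231  0.2313] yaw 0.395 shift [ 1.173 -0.991  0.002] turn [ 0.     -0.     -0.0431]
t 0.70 pos [ 0.2596 -0.6231  0.2313] yaw 0.395 shift [ 1.802 -1.519  0.657] turn [ 0.     -0.     -0.0431]
[[ 0.44172326 -0.45785717  0.        ]
 [ 0.64657387 -0.41127158  0.        ]]
```

Emit:
jog_arm:
  plan:
    - {"x": 0.15, "y": -0.13}
    - {"x": 0.3, "y": -0.26}
    - {"x": 0.45, "y": -0.38, "wz": -0.01}
    - {"x": 0.6, "y": -0.51, "wz": -0.02}
    - {"x": 0.75, "y": -0.63, "wz": -0.03}
    - {"x": 0.9, "y": -0.76, "wz": -0.043}
    - {"x": 0.9, "y": -0.76, "wz": -0.043}
    - {"x": 0.9, "y": -0.76, "wz": -0.043}
  hand: 0.2

```text
invalid input at $.plan[0]: expected keys x, y, z, wx, wy, wz
```

```bash
python3 - <<'E'
from h import *
go(.4755,-.204,.06,.53)
E
```

```text
t 0.70 pos [ 0.2596 -0.6231  0.2313] yaw 0.395 shift [ 1.802 -1.519  0.857] turn [ 0.     -0.     -0.0431]
```

All six keys are needed in each row.

Emit:
jog_arm:
  plan:
    - {"x": 0.15, "y": -0.13, "z": 0, "wx": 0, "wy": 0, "wz": 0}
    - {"x": 0.3, "y": -0.26, "z": 0, "wx": 0, "wy": 0, "wz": 0}
    - {"x": 0.45, "y": -0.38, "z": 0, "wx": 0, "wy": 0, "wz": -0.01}
    - {"x": 0.6, "y": -0.51, "z": 0, "wx": 0, "wy": 0, "wz": -0.02}
    - {"x": 0.75, "y": -0.63, "z": 0, "wx": 0, "wy": 0, "wz": -0.03}
    - {"x": 0.9, "y": -0.76, "z": 0, "wx": 0, "wy": 0, "wz": -0.043}
    - {"x": 0.9, "y": -0.76, "z": 0, "wx": 0, "wy": 0, "wz": -0.043}
    - {"x": 0.9, "y": -0.76, "z": 0, "wx": 0, "wy": 0, "wz": -0.043}
  hand: 0.2

```text
t: 1.37
eef_pos: [0.3691, -0.4113, 0.2318]
tool_rot: [0.0, 0.964, 0.264, 0.0]
contact_force: [0.2, 0.2, 0.6]
gripper_width: 0.598
```

```bash
python3 - <<'E'
from h import *
go(.4755,-.204,.06,.53)
E
```

```text
t 1.37 pos [ 0.3691 -0.4113  0.2318] yaw 0.535 shift [ 0.986 -0.621  0.859] turn [ 0.0002 -0.0003  0.0016]
```

Emit:
jog_arm:
  plan:
    - {"x": 0.17, "y": -0.1, "z": 0, "wx": 0, "wy": 0, "wz": 0}
    - {"x": 0.34, "y": -0.21, "z": 0, "wx": 0, "wy": 0, "wz": 0}
    - {"x": 0.5, "y": -0.31, "z": 0.1, "wx": 0, "wy": 0, "wz": 0}
    - {"x": 0.66, "y": -0.42, "z": 0.25, "wx": 0, "wy": 0, "wz": 0}
    - {"x": 0.82, "y": -0.52, "z": 0.4, "wx": 0, "wy": 0, "wz": 0}
    - {"x": 0.98, "y": -0.62, "z": 0.55, "wx": 0, "wy": 0, "wz": 0}
    - {"x": 0.98, "y": -0.62, "z": 0.7, "wx": 0, "wy": 0, "wz": 0}
    - {"x": 0.98, "y": -0.62, "z": 0.86, "wx": 0, "wy": 0, "wz": 0}
    - {"x": 0.98, "y": -0.62, "z": 0.86, "wx": 0, "wy": 0, "wz": 0}
    - {"x": 0.98, "y": -0.62, "z": 0.86, "wx": 0, "wy": 0, "wz": 0}

```text
t: 2.2
eef_pos: [0.473, -0.2057, 0.0587]
tool_rot: [-0.001, 0.965, 0.264, -0.002]
contact_force: [0.3, -1.0, 1.3]
gripper_width: 0.6
```

```bash
python3 - <<'E'
from h import *
go(.4755,-.204,.01,.53)
a=snap('top','top1.png')[170:370,170:490]; b=snap('scene','scene1.png')[200:350,180:420]
a=cv2.resize(a,None,fx=2.4,fy=2.4)[:,:,::-1]; cv2.imwrite('pics/c1.png',a)
cv2.imwrite('pics/c1s.png',cv2.resize(b,None,fx=3,fy=3)[:,:,::-1])
E
```

```text
t 2.20 pos [ 0.473  -0.2057  0.0587] yaw 0.533 shift [ 0.016 -0.     0.243] turn [-0.0008  0.0009  0.0011]
```

View pics/c1s.png

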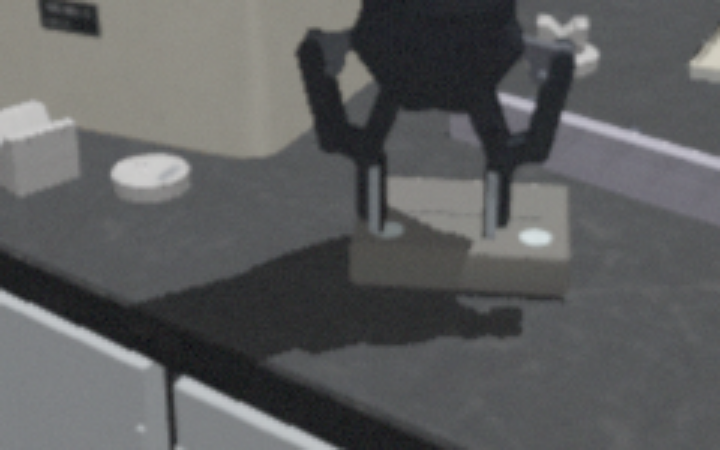

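Emit:
jog_arm:
  plan:
    - {"x": 0, "y": 0, "z": 0.08, "wx": 0, "wy": 0, "wz": 0}
    - {"x": 0, "y": 0, "z": 0.16, "wx": 0, "wy": 0, "wz": 0}
    - {"x": 0, "y": 0, "z": 0.22, "wx": 0, "wy": 0, "wz": 0}
    - {"x": 0, "y": 0, "z": 0.26, "wx": 0, "wy": 0, "wz": 0}
    - {"x": 0, "y": 0, "z": 0.26, "wx": 0, "wy": 0, "wz": 0}
    - {"x": 0, "y": 0, "z": 0.26, "wx": 0, "wy": 0, "wz": 0}

```text
t: 2.8
eef_pos: [0.4758, -0.2074, 0.0102]
tool_rot: [0.001, 0.965, 0.263, 0.001]
contact_force: [0.3, -0.6, -0.5]
gripper_width: 0.603
```

Emit:
jog_arm:
  plan:
    - {"x": 0.02, "y": 0, "z": 0, "wx": 0, "wy": 0, "wz": 0}
    - {"x": 0.04, "y": 0, "z": 0, "wx": 0, "wy": 0, "wz": 0}
    - {"x": 0.06, "y": 0, "z": 0, "wx": 0, "wy": 0, "wz": 0}
    - {"x": 0.075, "y": 0, "z": 0, "wx": 0, "wy": 0, "wz": 0}
    - {"x": 0.09, "y": 0, "z": 0, "wx": 0, "wy": 0, "wz": 0}
    - {"x": 0.09, "y": 0, "z": 0, "wx": 0, "wy": 0, "wz": 0}

```text
t: 3.3
eef_pos: [0.4923, -0.1976, 0.0104]
tool_rot: [0.001, 0.965, 0.263, 0.002]
contact_force: [-1.1, 0.3, 0.1]
gripper_width: 0.602
```

```bash
python3 - <<'E'
from h import *
go(.4755,-.204,.006,.53); print(monitor.get_obs()['contact_force'])
E
```

```text
t 3.30 pos [ 0.4923 -0.1976  0.0104] yaw 0.533 shift [-0.088 -0.015  0.022] turn [ 0.0011 -0.0009  0.0009]
[-1.14717307  0.26514632  0.10026316]
```

```bash
cat >> h.py <<'E'
def pivot(C,d,s,yaws,adv,z):
    t,p,ya,R=st(); print('t',round(t,2),p.round(4),round(ya,3))
    for i,y in enumerate(yaws):
        n=np.array([np.cos(y),np.sin(y),0]); tt=np.array([-n[1],n[0],0])
        q=np.r_[C,0]-d*n+s*tt+adv*(yaws[0]-y)*n; q[2]=z
        T=Rn.from_matrix(np.array([[n[0],n[1],0],[n[1],-n[0],0],[0,0,-1]]))
        print((R.inv().apply(q-p)/.2).round(3),((R.inv()*T).as_rotvec()/np.pi).round(3))
E
python3 - <<'E'
from h import *
pivot((.554,-.1716),.058,.012,np.arange(.53,.2,-.03),.012,.007)
E
```

```text
t 3.3 [ 0.4923 -0.1976  0.0104] 0.533
[ 0.042 -0.016  0.017] [ 0.001 -0.001  0.001]
[ 0.046 -0.025  0.017] [ 0.001 -0.001  0.01 ]
[ 0.05  -0.033  0.017] [ 0.001 -0.001  0.02 ]
[ 0.054 -0.041  0.017] [ 0.001 -0.001  0.03 ]
[ 0.059 -0.05   0.017] [ 0.001 -0.001  0.039]
[ 0.063 -0.057  0.017] [ 0.001 -0.001  0.049]
[ 0.068 -0.065  0.017] [ 0.001 -0.001  0.058]
[ 0.074 -0.073  0.017] [ 0.001 -0.001  0.068]
[ 0.079 -0.08   0.017] [ 0.001 -0.001  0.077]
[ 0.084 -0.087  0.017] [ 0.001 -0.001  0.087]
[ 0.09  -0.094  0.017] [ 0.001 -0.001  0.096]
[ 0.096 -0.1    0.017] [ 0.001 -0.001  0.106]
```

Emit:
jog_arm:
  plan:
    - {"x": 0.042, "y": -0.016, "z": 0.017, "wx": 0, "wy": 0, "wz": 0}
    - {"x": 0.046, "y": -0.025, "z": 0.017, "wx": 0, "wy": 0, "wz": 0.01}
    - {"x": 0.05, "y": -0.033, "z": 0.017, "wx": 0, "wy": 0, "wz": 0.02}
    - {"x": 0.054, "y": -0.041, "z": 0.017, "wx": 0, "wy": 0, "wz": 0.03}
    - {"x": 0.059, "y": -0.05, "z": 0.017, "wx": 0, "wy": 0, "wz": 0.039}
    - {"x": 0.063, "y": -0.057, "z": 0.017, "wx": 0, "wy": 0, "wz": 0.049}
    - {"x": 0.068, "y": -0.065, "z": 0.017, "wx": 0, "wy": 0, "wz": 0.058}
    - {"x": 0.074, "y": -0.073, "z": 0.017, "wx": 0, "wy": 0, "wz": 0.068}
    - {"x": 0.079, "y": -0.08, "z": 0.017, "wx": 0, "wy": 0, "wz": 0.077}
    - {"x": 0.084, "y": -0.087, "z": 0.017, "wx": 0, "wy": 0, "wz": 0.087}
    - {"x": 0.09, "y": -0.094, "z": 0.017, "wx": 0, "wy": 0, "wz": 0.096}
    - {"x": 0.096, "y": -0.1, "z": 0.017, "wx": 0, "wy": 0, "wz": 0.106}

```text
t: 4.3
eef_pos: [0.498, -0.17, 0.0066]
tool_rot: [0.001, 0.995, 0.099, 0.001]
contact_force: [-2.5, 0.7, -1.3]
gripper_width: 0.598
```

```bash
python3 - <<'E'
from h import *
o=monitor.get_obs(); print(st()[:3],o['contact_force'])
a=snap('top','top2.png')[170:370,200:460]; b=snap('scene','scene2.png')[200:330,240:440]
cv2.imwrite('pics/c2.png',np.hstack([cv2.resize(a,(520,400)),cv2.resize(b,None,fx=1.4,fy=400/130)])[:,:,::-1])
E
```

```text
(4.3, array([ 0.49797342, -0.17002801,  0.00659258]), np.float64(0.19787500029716812)) [-2.47260151  0.68795557 -1.25437746]
```

View pics/c2.png

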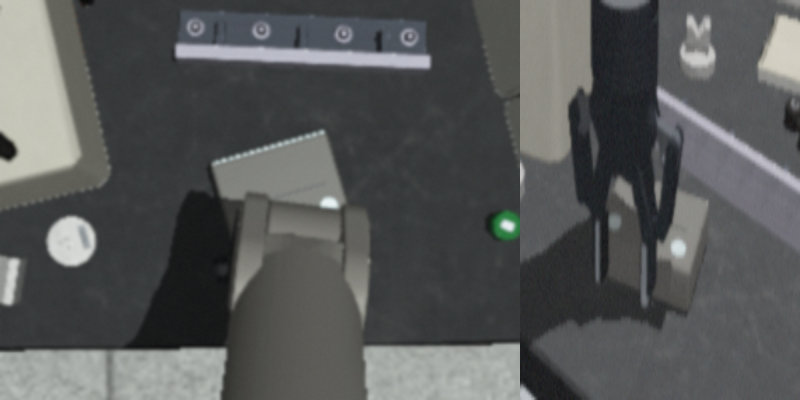

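```bash
cat >> h.py <<'E'
def fe(px):  # front top edge corner pixels (full image): left,right
    q=toworld('top',px,.033)[:,:2]; d=q[0]-q[1]; ya=np.arctan2(-d[0],d[1]); m=q.mean(0)
    C=m-.048*np.array([np.cos(ya),np.sin(ya)]); print('front',m.round(4),'yaw %.3f'%ya,'C',C.round(4),'len',np.linalg.norm(d).round(4)); return ya,C
E
python3 - <<'E'
from h import *
ya,C=fe(np.array([[212,163],[323,131]])/2+[200,170])
p=st()[1][:2]; n=np.array([np.cos(ya),np.sin(ya)]); print('tcp in billet',(p-C)@n,(p-C)@[-n[1],n[0]])
pivot(C,.058,.012,np.arange(ya,-.13,-.03),.012,.0066)
E
```

```text
front [ 0.6025 -0.1572] yaw 0.266 C [ 0.5562 -0.1698] len 0.1172
tcp in billet -0.055686119587602764 0.015229454445530118
t 4.4 [ 0.4985 -0.1698  0.0067] 0.2
[-0.01   0.017  0.001] [ 0.001 -0.001 -0.021]
[-0.007  0.008  0.001] [ 0.001 -0.001 -0.012]
[-0.004 -0.001  0.001] [ 0.001 -0.001 -0.002]
[-0.    -0.009  0.001] [ 0.001 -0.001  0.007]
[ 0.004 -0.018  0.001] [ 0.001 -0.001  0.017]
[ 0.008 -0.026  0.001] [ 0.001 -0.001  0.027]
[ 0.012 -0.034  0.001] [ 0.001 -0.001  0.036]
[ 0.017 -0.042  0.001] [ 0.001 -0.001  0.046]
[ 0.022 -0.049  0.001] [ 0.001 -0.001  0.055]
[ 0.027 -0.057  0.001] [ 0.001 -0.001  0.065]
[ 0.032 -0.064  0.001] [ 0.    -0.001  0.074]
[ 0.038 -0.071  0.001] [ 0.    -0.001  0.084]
[ 0.043 -0.078  0.001] [ 0.    -0.001  0.093]
[ 0.049 -0.084  0.001] [ 0.    -0.001  0.103]
```

Emit:
jog_arm:
  plan:
    - {"x": 0.004, "y": -0.015, "z": 0, "wx": 0, "wy": 0, "wz": 0.01}
    - {"x": 0.008, "y": -0.026, "z": 0, "wx": 0, "wy": 0, "wz": 0.025}
    - {"x": 0.014, "y": -0.036, "z": 0, "wx": 0, "wy": 0, "wz": 0.038}
    - {"x": 0.022, "y": -0.048, "z": 0, "wx": 0, "wy": 0, "wz": 0.052}
    - {"x": 0.03, "y": -0.058, "z": 0, "wx": 0, "wy": 0, "wz": 0.066}
    - {"x": 0.038, "y": -0.066, "z": 0, "wx": 0, "wy": 0, "wz": 0.082}
    - {"x": 0.048, "y": -0.066, "z": 0, "wx": 0, "wy": 0, "wz": 0.082}
    - {"x": 0.058, "y": -0.062, "z": 0, "wx": 0, "wy": 0, "wz": 0.082}
    - {"x": 0.068, "y": -0.058, "z": 0, "wx": 0, "wy": 0, "wz": 0.082}
    - {"x": 0.08, "y": -0.053, "z": 0, "wx": 0, "wy": 0, "wz": 0.082}
    - {"x": 0.092, "y": -0.048, "z": 0, "wx": 0, "wy": 0, "wz": 0.082}
    - {"x": 0.104, "y": -0.043, "z": 0, "wx": 0, "wy": 0, "wz": 0.082}

```text
t: 5.4
eef_pos: [0.5165, -0.1573, 0.0065]
tool_rot: [0.0, 1.0, -0.029, 0.001]
contact_force: [-4.4, 1.4, -0.2]
gripper_width: 0.599
```

```bash
python3 - <<'E'
from h import *
o=monitor.get_obs(); print(st()[:3],o['contact_force'])
a=snap('top','top3.png')[170:290,240:420]
cv2.imwrite('pics/c3.png',cv2.resize(a,None,fx=4,fy=4)[:,:,::-1])
E
```

```text
(5.4, array([ 0.5164611 , -0.15733953,  0.00645226]), np.float64(-0.05748688703621243)) [-4.38645544  1.42587429 -0.19647566]
```

View pics/c3.png

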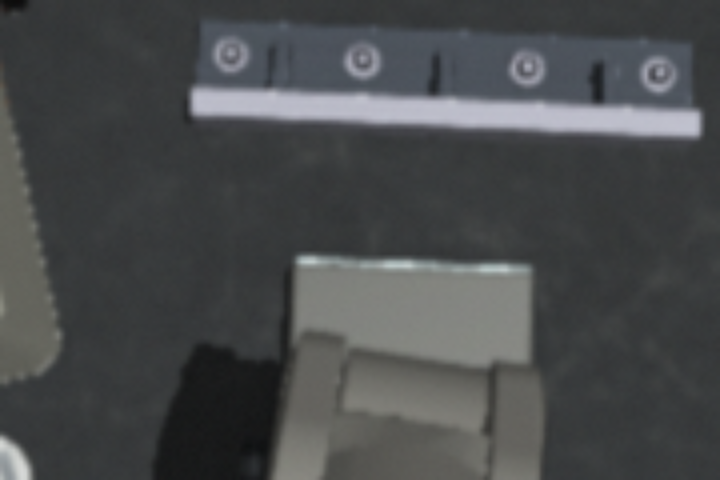

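```bash
python3 - <<'E'
from h import *
ya,C=fe(np.array([[297,257],[532,265]])/4+[240,170])
for e,z in (([[190,116],[700,137]],0),([[190,88],[700,110]],.04)):
    q=toworld('top',np.array(e)/4+[240,170],z)[:,:2]; d=q[0]-q[1]; print(q.mean(0),np.arctan2(-d[0],d[1]))
f=-.06;n=np.array([np.cos(f),np.sin(f)]);t=np.array([-n[1],n[0]]);p=st()[1][:2]
print('tcp in billet',(p-C)@n,(p-C)@t,'C in fence',(C-[.69,-.1965])@n,(C-[.69,-.1965])@t)
go(.61,-.18,.0065,-.058)
E
```

```text
front [ 0.619  -0.1774] yaw -0.050 C [ 0.571  -0.1751] len 0.1193
[ 0.69312653 -0.19621764] -0.05735528843018041
[ 0.70085354 -0.19416517] -0.05948144626646346
tcp in billet -0.05470509180307908 0.01419162811583536 C in fence -0.12002412628359814 0.014272481717059242
t 5.45 pos [ 0.5173 -0.1576  0.0065] yaw -0.058 shift [0.469 0.085 0.002] turn [ 0.0003 -0.001   0.0001]
```

Emit:
jog_arm:
  plan:
    - {"x": -0.03, "y": 0, "z": 0, "wx": 0, "wy": 0, "wz": 0}
    - {"x": -0.03, "y": 0.035, "z": 0, "wx": 0, "wy": 0, "wz": 0}
    - {"x": -0.03, "y": 0.07, "z": 0, "wx": 0, "wy": 0, "wz": 0}
    - {"x": 0, "y": 0.07, "z": 0, "wx": 0, "wy": 0, "wz": 0}
    - {"x": 0.02, "y": 0.07, "z": 0, "wx": 0, "wy": 0, "wz": 0}
    - {"x": 0.04, "y": 0.07, "z": 0, "wx": 0, "wy": 0, "wz": 0}
    - {"x": 0.06, "y": 0.07, "z": 0, "wx": 0, "wy": 0, "wz": 0}
    - {"x": 0.08, "y": 0.07, "z": 0, "wx": 0, "wy": 0, "wz": 0}
    - {"x": 0.1, "y": 0.07, "z": 0, "wx": 0, "wy": 0, "wz": 0}
    - {"x": 0.12, "y": 0.07, "z": 0, "wx": 0, "wy": 0, "wz": 0}
    - {"x": 0.14, "y": 0.07, "z": 0, "wx": 0, "wy": 0, "wz": 0}
    - {"x": 0.16, "y": 0.07, "z": 0, "wx": 0, "wy": 0, "wz": 0}

```text
t: 6.45
eef_pos: [0.5466, -0.1734, 0.0063]
tool_rot: [0.0, 1.0, -0.029, -0.001]
contact_force: [-6.9, 0.5, 4.3]
gripper_width: 0.602
```

Emit:
jog_arm:
  plan:
    - {"x": 0.02, "y": 0, "z": 0, "wx": 0, "wy": 0, "wz": 0}
    - {"x": 0.04, "y": 0, "z": 0, "wx": 0, "wy": 0, "wz": 0}
    - {"x": 0.06, "y": 0, "z": 0, "wx": 0, "wy": 0, "wz": 0}
    - {"x": 0.08, "y": 0, "z": 0, "wx": 0, "wy": 0, "wz": 0}
    - {"x": 0.1, "y": 0, "z": 0, "wx": 0, "wy": 0, "wz": 0}
    - {"x": 0.12, "y": 0, "z": 0, "wx": 0, "wy": 0, "wz": 0}

```text
t: 6.95
eef_pos: [0.5689, -0.1747, 0.0058]
tool_rot: [0.0, 1.0, -0.029, -0.003]
contact_force: [-5.9, 1.2, 3.2]
gripper_width: 0.599
```

```bash
python3 - <<'E'
from h import *
o=monitor.get_obs(); print(st()[:3],o['contact_force'])
a=snap('top','top4.png')[170:290,240:420]
cv2.imwrite('pics/c4.png',cv2.resize(a,None,fx=4,fy=4)[:,:,::-1])
E
```

```text
(6.95, array([ 0.56886765, -0.17469986,  0.00580837]), np.float64(-0.05807679498358895)) [-5.85398722  1.20049085  3.1671808 ]
```

View pics/c4.png

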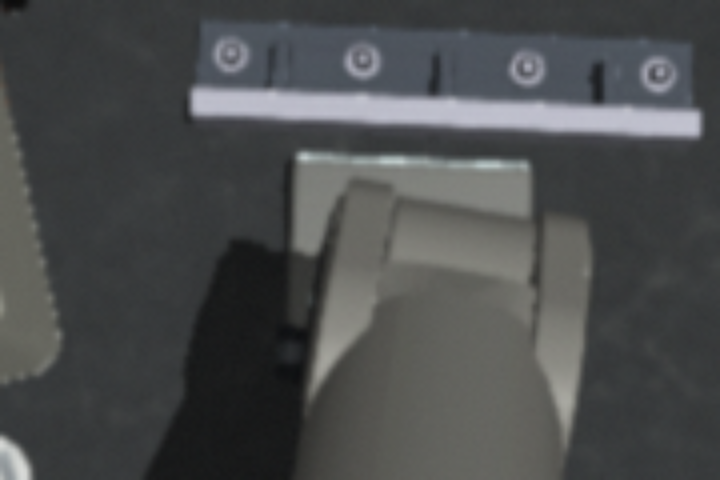

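Emit:
jog_arm:
  plan:
    - {"x": 0.02, "y": 0, "z": 0, "wx": 0, "wy": 0, "wz": 0}
    - {"x": 0.03, "y": 0, "z": 0, "wx": 0, "wy": 0, "wz": 0}
    - {"x": 0.04, "y": 0, "z": 0, "wx": 0, "wy": 0, "wz": 0}
    - {"x": 0.05, "y": 0, "z": 0, "wx": 0, "wy": 0, "wz": 0}
    - {"x": 0.06, "y": 0, "z": 0, "wx": 0, "wy": 0, "wz": 0}
    - {"x": 0.07, "y": 0, "z": 0, "wx": 0, "wy": 0, "wz": 0}
    - {"x": 0.075, "y": 0, "z": 0, "wx": 0, "wy": 0, "wz": 0}

```text
t: 7.58
eef_pos: [0.584, -0.1755, 0.0054]
tool_rot: [0.0, 1.0, -0.029, -0.003]
contact_force: [-5.9, 0.6, 2.2]
gripper_width: 0.597
```

Emit:
jog_arm:
  plan:
    - {"x": 0.005, "y": 0, "z": 0, "wx": 0, "wy": 0, "wz": 0}
    - {"x": 0.01, "y": 0, "z": 0, "wx": 0, "wy": 0, "wz": 0}
    - {"x": 0.015, "y": 0, "z": 0, "wx": 0, "wy": 0, "wz": 0}

```text
t: 7.83
eef_pos: [0.5847, -0.1755, 0.005]
tool_rot: [-0.0, 1.0, -0.029, -0.006]
contact_force: [-9.8, 1.6, 8.1]
gripper_width: 0.6
```

Emit:
jog_arm:
  plan:
    - {"x": 0.005, "y": 0, "z": 0, "wx": 0, "wy": 0, "wz": 0}
    - {"x": 0.01, "y": 0, "z": 0, "wx": 0, "wy": 0, "wz": 0}
    - {"x": 0.012, "y": 0, "z": 0, "wx": 0, "wy": 0, "wz": 0}

```text
t: 8.08
eef_pos: [0.5847, -0.1755, 0.0046]
tool_rot: [-0.001, 1.0, -0.029, -0.009]
contact_force: [-10.4, 1.5, 7.4]
gripper_width: 0.602
```

Emit:
jog_arm:
  plan:
    - {"x": -0.02, "y": 0, "z": 0, "wx": 0, "wy": 0, "wz": 0}
    - {"x": -0.02, "y": 0, "z": -0.02, "wx": 0, "wy": 0.006, "wz": 0}
    - {"x": -0.02, "y": 0, "z": -0.02, "wx": 0, "wy": 0.006, "wz": 0}

```text
t: 8.33
eef_pos: [0.5815, -0.1754, 0.0093]
tool_rot: [-0.0, 1.0, -0.029, 0.002]
contact_force: [-0.1, -0.0, 0.8]
gripper_width: 0.596
```

```bash
python3 - <<'E'
from h import *
o=monitor.get_obs(); print(o['contact_force'])
go(.59,-.176,.009,-.058)
a=snap('top','top5.png')[170:290,240:420]; b=snap('scene','scene5.png')[220:310,300:450]
cv2.imwrite('pics/c5.png',cv2.resize(a,None,fx=4,fy=4)[:,:,::-1])
E
```

```text
[-0.05482806 -0.01604966  0.799579  ]
t 8.33 pos [ 0.5815 -0.1754  0.0093] yaw -0.059 shift [0.043 0.    0.002] turn [-0.0001 -0.0014 -0.0002]
```

View pics/c5.png

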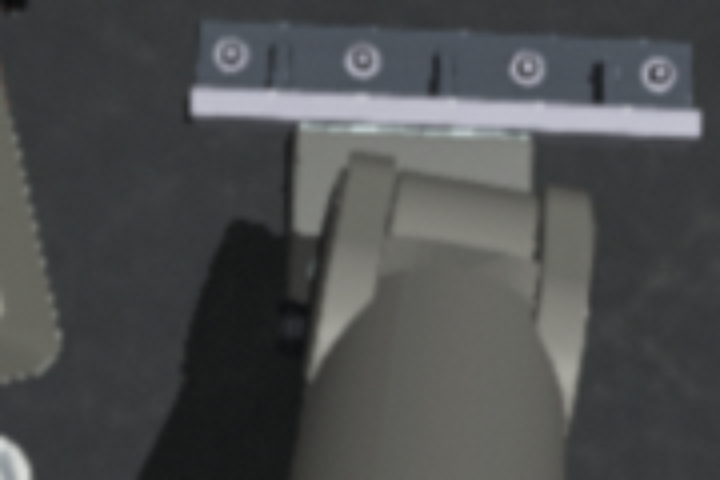

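Emit:
jog_arm:
  plan:
    - {"x": 0.015, "y": 0, "z": 0, "wx": 0, "wy": 0, "wz": 0}
    - {"x": 0.025, "y": 0, "z": 0, "wx": 0, "wy": 0, "wz": 0}
    - {"x": 0.035, "y": 0, "z": 0, "wx": 0, "wy": 0, "wz": 0}
    - {"x": 0.045, "y": 0, "z": 0, "wx": 0, "wy": 0, "wz": 0}
    - {"x": 0.05, "y": 0, "z": 0, "wx": 0, "wy": 0, "wz": 0}

```text
t: 8.85
eef_pos: [0.585, -0.1759, 0.0079]
tool_rot: [-0.001, 1.0, -0.03, -0.005]
contact_force: [-18.9, 1.8, 12.8]
gripper_width: 0.6
```

```bash
python3 - <<'E'
from h import *
print(st()[:3])
fe(np.array([[297,122.5],[530,131]])/4+[240,170])
E
```

```text
(8.85, array([ 0.58499192, -0.17585216,  0.00787699]), np.float64(-0.059903041720600736))
front [ 0.6879 -0.1783] yaw -0.053 C [ 0.64   -0.1757] len 0.1191
```

Emit:
jog_arm:
  plan:
    - {"x": -0.03, "y": 0, "z": 0, "wx": 0, "wy": 0, "wz": 0}
    - {"x": -0.1, "y": 0, "z": 0, "wx": 0, "wy": 0, "wz": 0}
    - {"x": -0.2, "y": 0, "z": -0.02, "wx": 0, "wy": 0, "wz": 0}
    - {"x": -0.3, "y": 0, "z": -0.1, "wx": 0, "wy": 0, "wz": 0}
    - {"x": -0.4, "y": 0, "z": -0.3, "wx": 0, "wy": 0, "wz": 0}
    - {"x": -0.5, "y": 0, "z": -0.5, "wx": 0, "wy": 0, "wz": 0}
    - {"x": -0.55, "y": 0, "z": -0.7, "wx": 0, "wy": 0, "wz": 0}
    - {"x": -0.6, "y": 0, "z": -0.9, "wx": 0, "wy": 0, "wz": 0}
    - {"x": -0.6, "y": 0.15, "z": -0.9, "wx": 0, "wy": 0, "wz": 0}
    - {"x": -0.6, "y": 0.3, "z": -0.9, "wx": 0, "wy": 0, "wz": 0}
    - {"x": -0.6, "y": 0.3, "z": -0.9, "wx": 0, "wy": 0, "wz": 0}

```text
t: 9.77
eef_pos: [0.4636, -0.2353, 0.1911]
tool_rot: [0.001, 0.999, -0.033, -0.003]
contact_force: [-0.3, -1.0, -1.0]
gripper_width: 0.603
```

```bash
python3 - <<'E'
from h import *
a=snap('top','top6.png')[170:290,240:420]; b=snap('scene','scene6.png')[220:310,280:460]
cv2.imwrite('pics/c6.png',np.vstack([cv2.resize(a,(540,360)),cv2.resize(b,(540,240))])[:,:,::-1])
for t in ['green_mount','round_block','vee_block']:
    q=finder.place_of('scene',t)[0]; print(t,q['location'],toworld('scene',q['location'],0)[0].round(4))
E
```

```text
green_mount [452.0, 338.0] [ 0.5306 -0.4004  0.    ]
round_block [231.8, 260.6] [0.5213 0.0475 0.    ]
vee_block [190.9, 258.4] [0.4794 0.1196 0.    ]
```

View pics/c6.png

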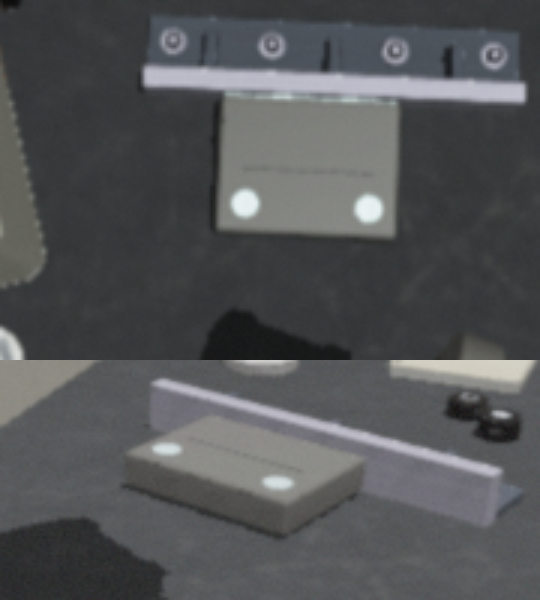

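```bash
python3 -c "
from station import bot;print(bot.hand_in())"
```

```text
the job is handed in; nothing more can be done
None
```

The billet's ground face is pushed up against the fence and I handed the job in at about 10 s on the robot's clock. `hand_in` gives no verdict, so this rests on my own last checks.

**What I did:** I kept the fingers about 60% open and low behind the billet. I pivoted it clockwise from about 0.59 rad out of square to within about 0.01 rad of the fence angle, with the face still about 70 mm clear. Then I recentred the fingers and pushed it straight in.

**Last checks:**
- **Flush:** the fingers stopped dead at the same place twice, under 10 N and then 19 N, though less than 7 N had slid the billet before. The camera puts the ground face within about 1 mm of the fence's front plane when measured from the fence's top edge. Measured from its bottom edge the plane is about 5 mm further back. I trusted the hard stop over that disagreement.
- **Square:** the front and rear edges of the billet agree with the fence to within about 0.01 rad.
- **Along the fence:** the billet sits about 15 mm left of the fence's middle, with its whole face inside the fence's ends.
- **Loose pieces:** the arm stayed clear of them. The finder's positions moved by no more than about 6 mm, which is its normal scatter.
- **Billet and arm:** the billet looks flat in the last picture, and the arm is clear of everything.

During the pushes against the fence the tool also felt an upward force, up to 13 N. I put it down to rubbing on the billet or bench, and I saw no tipping in the pictures.

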